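Third hand at a half-lap frame corner

TASK

Pick up the pine rail with the half-lap tongue and lay it flat on the jig board, its tongue over the cut-down end of the stile, in line with it and square. Press the rail's shoulder against the stile so that the sprung carriage is pushed back and its pointer stands between the two raised bars of the gauge (about 10 N), never near the end of its travel, and finish still holding it there, steady, for a colleague to drive the screw. Leave the plain offcut, the tin and the screwdriver where they are.

Things in the scene. Friction and masses are not known exactly. Their poses are not given: they have to be found in the camera images.
- rail_mid (a point): Centre, half-way up, of the full-section part of the loose pine rail: 136 mm long (x), 44 mm wide (y), 36 mm thick (z up). The rail's tongue points to +x; the shoulder (upright face under the tongue) is 68 mm ahead of this point. Lies flat on the bench, to the left or right of the jig; 0.09 to 0.18 kg.
- tongue_end (a point): Middle of the end face of the rail's half-lap tongue, 110 mm ahead (+x) of rail_mid and 9 mm higher. The tongue is 42 mm long, 44 mm wide and is the upper 18 mm of the rail; the 18 mm below it is cut away. On top, a thin dark pencil line crosses the rail over the shoulder, and two small dark pilot holes mark the tongue.
- rail: The whole rail, 178 mm long with its tongue; origin on its underside, 18 mm below rail_mid, same axes.
- lap_face (a point): Where the rail's shoulder bears: middle of the near face of the stile's lap, at the height rail_mid has when the rail lies flat on the jig board. x: level pressing direction, away from the rail; y: along the stile to its full-height part; z up. In place, the rail's x is along this x and rail_mid is 68 mm behind (-x). Moves with the carriage.
- stile (a joint): How far the sprung carriage and stile are pushed back along the jig's +x (m): 0 at rest, 0.040 at the end of travel. Spring 500 N/m from zero (10 N at 0.020); it springs back when released. A brass pointer at its +y end moves over a fixed pale gauge strip and stands between the strip's two raised dark bars (16 mm apart) from 0.012 to 0.028.
- offcut: Plain pine offcut, 110 x 44 x 36 mm, no tongue; loose on the bench on the other side of the jig. Origin under its centre. Leave alone.
- tin: Closed black tin of stain, 84 mm across, 110 mm high, standing beyond and to the right. Origin under its centre. Leave alone.
- screwdriver: Screwdriver lying on the bench beyond and to the left. Leave alone.
- jig: Jig, fixed to the bench; origin at bench level under the lap's middle at rest, axes as lap_face. Plywood board 12 mm thick, x from -230 to 130 mm, y from -65 to 135 mm, bare on the rail's side of the stile. Beyond the stile a low carriage bar (lower than the lap), two spring barrels, and a wooden block 46 mm high from x 106 mm.
- stile_lap (a point): Darker wooden stile on the sprung carriage, 44 mm wide (x), 36 mm thick. Its lap end is cut down to 15 mm over 52 mm (y from -26 to 26), open above and to -y; full height from y 26 to 104 mm. The tongue goes over the lap with 4 mm of room beside it and 2.5 mm under it. This point: middle of the lap's top face, 22 mm ahead of lap_face, 2.5 mm lower.
There are look-alikes about, which are no part of the job. Leave any turquoise look-alike of the rail alone.

How it is judged:
By the outcome, as a careful person would: the job done as asked, in the order asked, and still so for the second after the job is handed in, while the arm keeps its last pose, push and grip.
It also fails if it takes over 45 s, if anything falls off the work surface, if the arm or the gripper's body presses on something with over 40 N, if the wrist force passes 120 N, or if a joint passes its speed limit or range.

ROBOT

A 6-joint arm with a two-finger parallel gripper is mounted at the origin on the work surface. World frame = base frame: x ahead of the robot, y to its left, z up, the work surface at z = 0. Lengths are in m, angles in degrees, forces in N, time in s.
With the tool pointing down it reaches from about 0.4 to 0.825 m from the base axis. Payload 7 kg.
Tool frame: the origin (TCP) lies at the very end of the fingers, on their centre line; the grasp point (between the pads) lies 19 mm behind it; z points along the fingers, y is the direction in which the jaws open and shut (so a half turn about z gives the same grasp; the last joint's range is limited). The gripper opens to 88 mm and grips with 3 to 60 N. Pads are 19 mm wide; open, the fingers measure 130 mm over their backs; the gripper's body (78 mm by 193 mm) begins 47 mm behind the grasp point.
Start: joints at [-56.946, 20.546, 0.682, 0, -70.136, -16.507], TCP at [0.192, -0.647, 0.227] pointing down, gripper open.
Joint ranges: [-176.03, 176.03], [-82.01, 121.73], [-58.28, 71.71], [-173.87, 95.51], [-174.79, -0.11], [-173.66, 173.66]. Speed limits (degrees/s): [136.94, 136.94, 172.46, 180, 180, 180].

INTERFACE

Orientations are given as [roll, pitch, yaw] about the fixed x, y, z axes, in that order (R = Rz(yaw) Ry(pitch) Rx(roll)).
In Python, from plant import telemetry, optics, ctrl gives the robot as it stands.
- The arm moves only by the tool servo_tool, never from a script. Its argument "rows" is a list of rows, each a list of 3 entries, a list of its own where there are three numbers: the shift along the tool's x, y, z in m, then the turn, a rotation vector about the tool's x, y, z in units of 6 degrees (1.0 is 6 degrees), then the closure, from 0 (fully open) to 1 (shut). A call has 1 to 20 rows; each row shifts and turns the commanded pose from where the row before left it, along the tool's axes as they then stand; what a row does not reach is not made up. A row lasts 1/12 s, in which the tool goes at most 41.7 mm and 7.16 degrees, less where a joint would pass 70% of its speed; a pose out of reach is approached as far as the arm can. A call is refused whole if a number of a shift passes 0.0417 or a number of a turn 1, either way. A call with a gripper value outside its range is refused whole. The fingers move at their own pace and stop on an object; the grip force is fixed at half the most. Time passes only in rows, so rows that do not move let the fingers close. It gives the time, the measured TCP pose, the force and the opening at its end, in the units of the state.
- telemetry.get_obs(): the state, without advancing time (a new reading comes with each control period).
- optics.snapshot(name): name is "scene" or "top" or "wrist"; returns the picture (384x512x3 uint8, red, green, blue); there is no depth.
- optics.camera_info(name): a dict with "mtx" (3x3 intrinsics, pixels), "rvec" (rotation vector, rad) and "tvec" (3), from world to camera coordinates, as OpenCV has them. Camera axes: x right, y down, z forward; pixel columns grow to the right and rows downward; lengths in m; the calibration is good to about 2 mm. A picture is of the moment at which its call begins: read the wrist's pose just before it. camera_info takes no time and is no camera call; for the wrist camera it gives the pose at the moment of the call.
- ctrl.close_job(): hands the job in, once; it reports no verdict.
The state is a dict: "clock": time; "joint_pos": joint angles; "qvel": joint speeds; "tau": joint torques, N m; "tool_pos": TCP position; "orientation": TCP orientation; "force": force on the tool from outside, world axes, zero at the start; "moment": the same for the moment, N m; "opening": finger opening in m.
Only numpy, scipy, OpenCV 4.12 (cv2) and the standard library are available. Lean on these libraries where they do the work, as an engineer would, in place of code of your own. Each camera call takes 0.05 s, during which the arm holds its last target.

## Working session

There is one attempt and no reset: what is moved stays moved. The work goes in short steps, Python scripts to look and compute and a tool call to move; the robot and the scene stay as the last step left them, time stands still between calls to the robot, and variables do not carry over. Pictures are saved under pics/ and viewed, and the job is handed in when it is done.

Besides the shell and the picture viewer there is one more tool, called after "Call:" in YAML: its name, and indented under it one key for each argument. servo_tool: Moves the arm, as the interface text tells. Its arguments: {"type":"object","properties":{"rows":{"type":"array"}},"required":["rows"]}

```bash
mkdir -p pics
python3 - <<'E'
from plant import telemetry, optics
import cv2
print(telemetry.get_obs())
for n in("scene","top"):
    cv2.imwrite(f"pics/{n}0.png",optics.snapshot(n)[:,:,::-1]); print(n,optics.camera_info(n))
E
```

```text
{'clock': 0.0, 'joint_pos': array([-5.69464162e+01,  2.05903434e+01,  6.34627027e-01, -2.19100388e-02,
       -7.01362613e+01, -1.65075401e+01]), 'qvel': array([ 0.01048546, -0.01994509, -0.05806331,  0.03786887, -0.02113135,
        0.06618499]), 'tau': array([-4.83529238e-04, -5.82722819e+01,  2.93050146e+01,  6.99730173e+00,
        7.02512145e-03, -1.83269685e-04]), 'tool_pos': array([ 0.19208261, -0.64658084,  0.22563587]), 'orientation': array([ 1.79905960e+02, -6.38939474e-03, -1.63461412e+02]), 'force': array([-0.42648174,  0.09279704,  0.12412899]), 'moment': array([-0.01056848,  0.02958092,  0.00959388]), 'opening': 0.0879654898052755}
scene {'mtx': array([[416.76630942,   0.        , 249.04822523],
       [  0.        , 416.76630942, 194.92853614],
       [  0.        ,   0.        ,   1.        ]]), 'rvec': array([ 1.93876198,  1.0382059 , -0.54433483]), 'tvec': array([-0.29788287, -0.17638708,  1.44429612])}
top {'mtx': array([[457.08348733,   0.        , 254.96461892],
       [  0.        , 457.08348733, 189.88476116],
       [  0.        ,   0.        ,   1.        ]]), 'rvec': array([ 2.18940602, -2.16804036,  0.11559857]), 'tvec': array([1.22474431e-03, 5.23258153e-01, 1.25989061e+00])}
```

View pics/scene0.png

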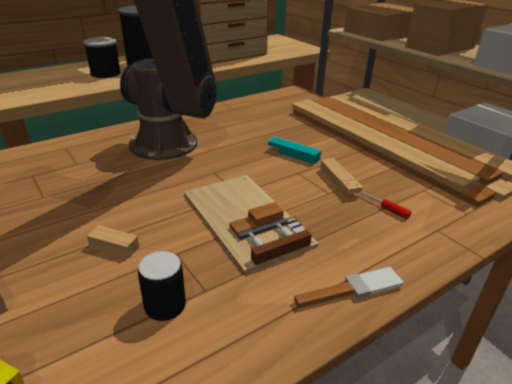

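View pics/top0.png

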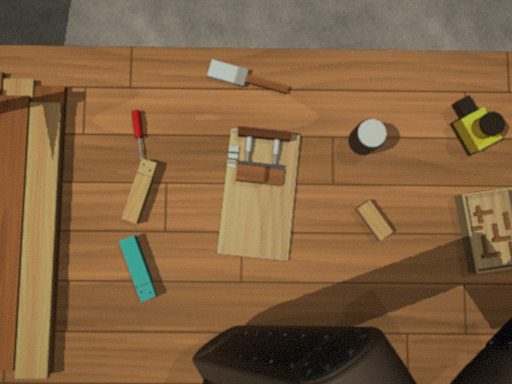

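The top view has +x up and +y left. The pine rail is at about (140,190), the turquoise look-alike at (138,268), the jig at (258,195), the offcut at (376,220), and the screwdriver just beyond the rail. I'll zoom in on the rail and jig.

Run:
```python
import cv2
i=cv2.imread("pics/top0.png")
cv2.imwrite("pics/t_rail.png",cv2.resize(i[145:235,105:175],None,fx=6.5,fy=6.5,interpolation=cv2.INTER_CUBIC))
cv2.imwrite("pics/t_jig.png",cv2.resize(i[120:265,210:310],None,fx=4,fy=4,interpolation=cv2.INTER_CUBIC))
i=cv2.imread("pics/scene0.png")
cv2.imwrite("pics/s_jig.png",cv2.resize(i[150:280,180:420],None,fx=3.3,fy=3.3,interpolation=cv2.INTER_CUBIC))
```

```text
(no output)
```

View pics/t_rail.png

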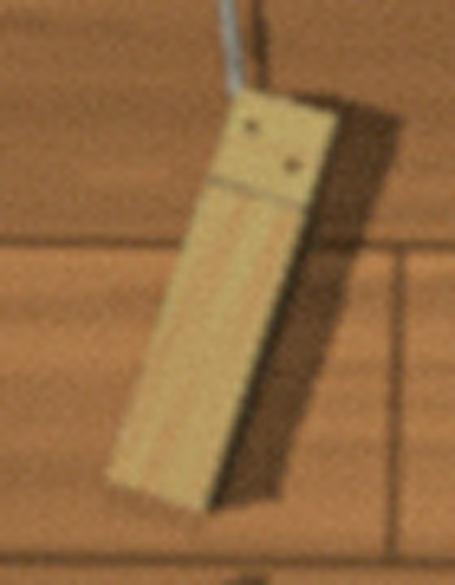

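View pics/t_jig.png

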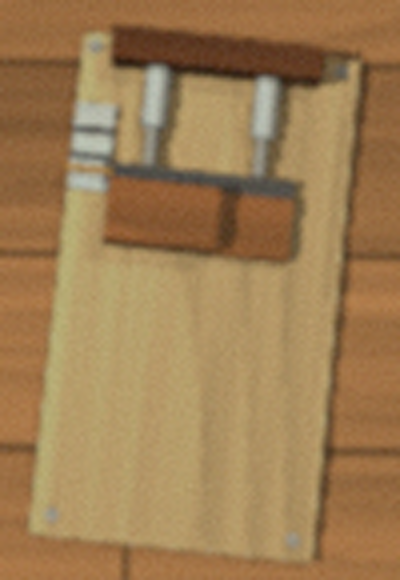

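View pics/s_jig.png

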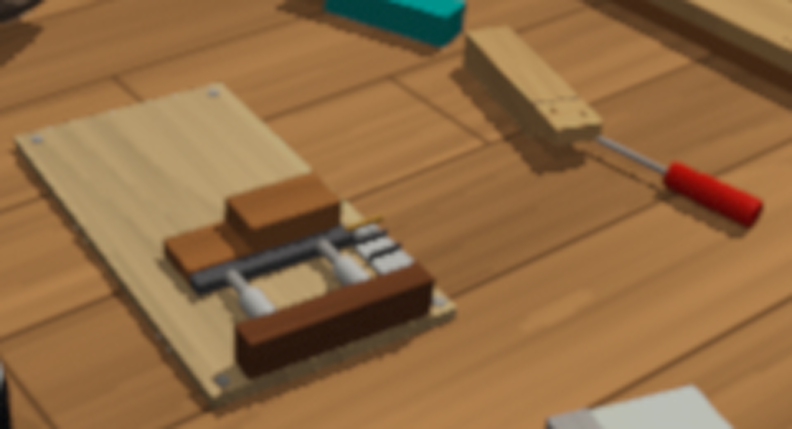

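```bash
cat > h.py <<'E'
import numpy as np,cv2
from plant import telemetry, optics
def ray(name_or_info,px,z):
    c=optics.camera_info(name_or_info) if isinstance(name_or_info,str) else name_or_info
    R=cv2.Rodrigues(np.array(c['rvec']))[0];t=np.array(c['tvec']).ravel()
    p=cv2.undistortPoints(np.array(px,float).reshape(-1,1,2),c['mtx'],None).reshape(-1,2)
    o=-R.T@t; d=np.c_[p,np.ones(len(p))]@R
    return o+d*((z-o[2])/d[:,2])[:,None]
def proj(name_or_info,P):
    c=optics.camera_info(name_or_info) if isinstance(name_or_info,str) else name_or_info
    return cv2.projectPoints(np.array(P,float).reshape(-1,1,3),c['rvec'],c['tvec'],c['mtx'],None)[0].reshape(-1,2)
E
python3 - <<'E'
from h import *
np.set_printoptions(suppress=True,precision=4)
i=cv2.imread("pics/top0.png")
def cr(pts,s,off): return (np.array(pts)+.5)/s-.5+np.array(off)
r=cr([(241,90),(338,117),(208,512),(108,480)],6.5,(105,145))
W=ray("top",r,.036)[:,:2]
print("rail corners",W, [np.linalg.norm(W[k]-W[(k+1)%4]) for k in range(4)])
b=cr([(83,33),(362,62),(315,560),(30,533)],4,(210,120))
B=ray("top",b,.012)[:,:2]
print("board",B,[np.linalg.norm(B[k]-B[(k+1)%4]) for k in range(4)])
# mask
lab=cv2.cvtColor(cv2.GaussianBlur(i,(3,3),0),cv2.COLOR_BGR2HSV)
print(lab[190,140],lab[220,250],lab[190,110],lab[205,160])
m=cv2.inRange(lab,(15,60,120),(30,255,255))
cv2.imwrite("pics/m.png",m[:,:320])
for c in cv2.findContours(m,0,2)[0]:
    if cv2.contourArea(c)>150: 
        M=cv2.moments(c);print(cv2.contourArea(c),M['m10']/M['m00'],M['m01']/M['m00'])
        z=.036 if cv2.contourArea(c)<2000 else .012
        w=ray("top",c.reshape(-1,2),z)[:,:2].astype(np.float32)
        q=cv2.minAreaRect(w); print(q); print(cv2.boxPoints(q))
E
```

```text
rail corners [[0.6072 0.324 ]
 [0.5959 0.2821]
 [0.4261 0.3321]
 [0.4392 0.3749]] [np.float64(0.04342833607044322), np.float64(0.17704769682663135), np.float64(0.04474235776672192), np.float64(0.1754789385794163)]
board [[ 0.7026  0.0785]
 [ 0.6838 -0.1221]
 [ 0.3292 -0.0892]
 [ 0.3462  0.1105]] [np.float64(0.20151138867365334), np.float64(0.3561305188644406), np.float64(0.20036460008853135), np.float64(0.3578038035784003)]
[ 21 118 182] [ 19 111 182] [ 14 149 159] [ 15 148 164]
252.5 89.66864686468647 373.5194719471947
((0.022246595472097397, 0.4376815855503082), (0.03877965733408928, 0.10146872699260712), 0.3295738399028778)
[[0.0026 0.4883]
 [0.0031 0.3868]
 [0.0419 0.3871]
 [0.0413 0.4885]]
444.5 439.9715035620547 363.6017997750281
((0.05745796486735344, -0.5092477798461914), (0.1061263382434845, 0.16285258531570435), 54.90809631347656)
[[-0.0397 -0.5059]
 [ 0.0936 -0.5995]
 [ 0.1546 -0.5126]
 [ 0.0213 -0.419 ]]
293.0 444.3697383390216 302.8219567690557
((0.20634910464286804, -0.5065913796424866), (0.0701938197016716, 0.1495709866285324), 21.764142990112305)
[[ 0.146  -0.4502]
 [
[... 4038 characters left out ...]
 -0.0747]
 [ 0.8197 -0.0644]]
219.0 392.93835616438355 74.20319634703196
((0.8523590564727783, -0.3898625671863556), (0.1133582815527916, 0.06262671202421188), 45.699119567871094)
[[ 0.7904 -0.4086]
 [ 0.8352 -0.4523]
 [ 0.9144 -0.3712]
 [ 0.8695 -0.3274]]
206.5 453.86359967715896 55.93139628732848
((0.9034716486930847, -0.554126501083374), (0.05944134667515755, 0.19993484020233154), 0.8191061615943909)
[[ 0.8723 -0.4546]
 [ 0.8752 -0.6545]
 [ 0.9346 -0.6537]
 [ 0.9318 -0.4537]]
642.5 183.25291828793775 62.20804150453956
((0.882886528968811, 0.19250096380710602), (0.10297135263681412, 0.337369829416275), 0.8257049918174744)
[[0.829  0.3604]
 [0.8338 0.0231]
 [0.9368 0.0246]
 [0.9319 0.3619]]
```

View pics/m.png

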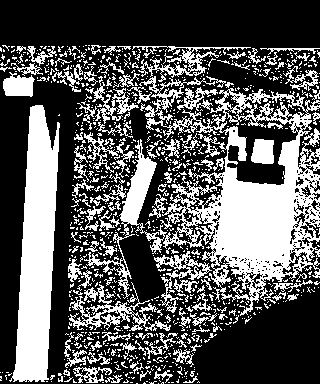

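Clicked corners give a rail of 177×44 mm and a board of 357×200 mm, close to the stated sizes. Estimates:
- **Rail:** rail_mid ≈ (0.497, 0.334), yaw ≈ −16.6°.
- **Jig:** origin ≈ (0.562, −0.045), yaw ≈ −5.2°.

I'll swing the arm round the base to the rail.

Call:
servo_tool:
  rows:
    - [[-0.02, 0, 0], [0, 0, -0.3], 0]
    - [[-0.04, 0, 0], [0, 0, -0.6], 0]
    - [[-0.04, 0, 0], [0, 0, -0.6], 0]
    - [[-0.04, 0, 0], [0, 0, -0.6], 0]
    - [[-0.04, 0, 0], [0, 0, -0.6], 0]
    - [[-0.04, 0, 0], [0, 0, -0.6], 0]
    - [[-0.04, 0, 0], [0, 0, -0.6], 0]
    - [[-0.04, 0, 0], [0, 0, -0.6], 0]
    - [[-0.04, 0, 0], [0, 0, -0.6], 0]
    - [[-0.04, 0, 0], [0, 0, -0.6], 0]
    - [[-0.04, 0, 0], [0, 0, -0.6], 0]
    - [[-0.04, 0, 0], [0, 0, -0.6], 0]
    - [[-0.04, 0, 0], [0, 0, -0.6], 0]
    - [[-0.04, 0, 0], [0, 0, -0.6], 0]
    - [[-0.04, 0, 0], [0, 0, -0.6], 0]
    - [[-0.04, 0, 0], [0, 0, -0.6], 0]
    - [[-0.04, 0, 0], [0, 0, -0.6], 0]
    - [[-0.04, 0, 0], [0, 0, -0.6], 0]
    - [[-0.04, 0, 0], [0, 0, -0.6], 0]
    - [[-0.04, 0, 0], [0, 0, -0.6], 0]

```text
clock: 1.77
tool_pos: [0.6645, -0.085, 0.2259]
orientation: [179.9, -0.0, -93.1]
force: [1.2, 0.1, -0.6]
opening: 0.087
```

Run:
```python
from h import *
import pickle
c=optics.camera_info("wrist");i=optics.snapshot("wrist")
pickle.dump(c,open("w1.pkl","wb"));cv2.imwrite("pics/w1.png",i[:,:,::-1])
o=telemetry.get_obs();print(o['tool_pos'],o['orientation'],o['qvel'].round(1))
```

```text
[ 0.66542511 -0.07883946  0.22584055] [ 1.79996772e+02  8.60490946e-02 -9.26035059e+01] [-3.8  0.2  0.1  0.4 -0.2 -0.4]
```

View pics/w1.png

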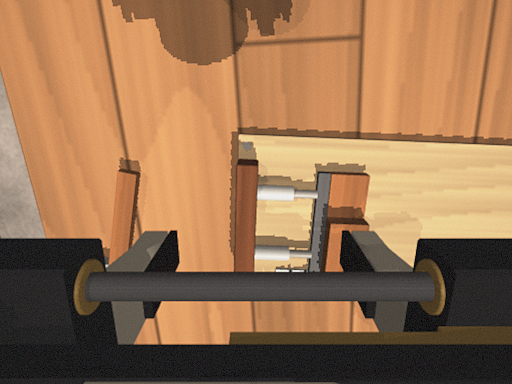

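The wrist view shows the jig from beyond. The lap's near-end corner is at (368,174), the step at (368,219) and the board corner at (238,134). Next I cross-check the jig pose.

Run:
```python
from h import *
import pickle
np.set_printoptions(suppress=True,precision=4)
c=pickle.load(open("w1.pkl","rb"))
i=cv2.imread("pics/w1.png");cv2.imwrite("pics/w1z.png",cv2.resize(i[125:285,225:385],None,fx=3.7,fy=3.7,interpolation=cv2.INTER_CUBIC))
a=np.radians(-5.15);X=np.array([np.cos(a),np.sin(a)]);Y=np.array([-np.sin(a),np.cos(a)]);O=np.array([.5621,-.045])
def J(P): P=P[:,:2]-O; return np.c_[P@X,P@Y]
print(J(ray(c,[(368,174),(368,219)],.0275)),J(ray(c,[(238,134),(508,146)],.012)))
cc=(np.array([(292,262),(298,183)])+.5)/4-.5+[210,120]
print(J(ray("top",cc,.0275)))
cc=(np.array([(105,242),(113,182)])+.5)/4-.5+[210,120]
print(J(ray("top",cc,.048)))
```

```text
[[-0.0186 -0.0243]
 [-0.0262  0.0308]] [[ 0.1315 -0.0623]
 [-0.1823 -0.0599]]
[[-0.0225 -0.0283]
 [ 0.0337 -0.0273]]
[[-0.0239  0.1029]
 [ 0.0183  0.1017]]
```

View pics/w1z.png

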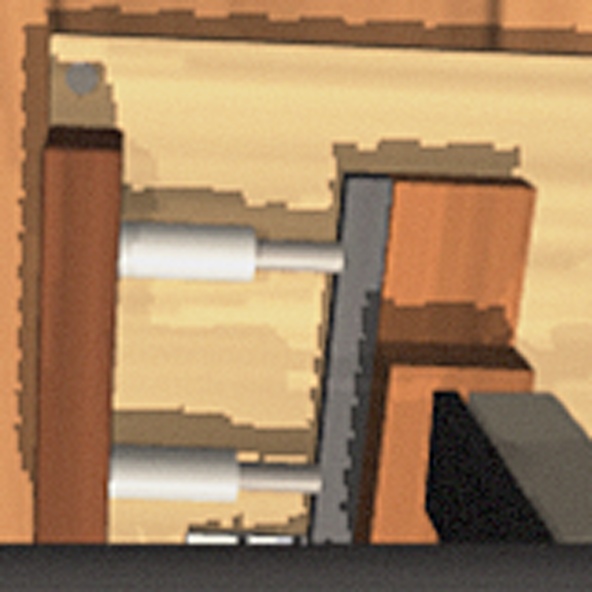

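Call:
servo_tool:
  rows:
    - [[-0.04, 0, 0], [0, 0, -0.6], 0]
    - [[-0.04, 0, 0], [0, 0, -0.6], 0]
    - [[-0.04, 0, 0], [0, 0, -0.6], 0]
    - [[-0.04, 0, 0], [0, 0, -0.6], 0]
    - [[-0.04, 0, 0], [0, 0, -0.6], 0]
    - [[-0.04, 0, 0], [0, 0, -0.6], 0]
    - [[-0.04, 0, 0], [0, 0, -0.6], 0]
    - [[-0.04, 0, 0], [0, 0, -0.6], 0]
    - [[-0.03, 0, 0], [0, 0, -0.5], 0]
    - [[0, 0, 0], [0, 0, -0.9], 0]
    - [[0, 0, 0], [0, 0, -0.9], 0]
    - [[0, 0, 0], [0, 0, -0.9], 0]
    - [[0, 0, 0], [0, 0, -0.9], 0]
    - [[0, 0, 0], [0, 0, -0.9], 0]
    - [[0, 0, 0], [0, 0, -0.9], 0]
    - [[0, 0, 0], [0, 0, -0.9], 0]
    - [[0, 0, 0], [0, 0, 0], 0]
    - [[0, 0, 0], [0, 0, 0], 0]
    - [[0, 0, 0], [0, 0, 0], 0]

```text
clock: 3.4
tool_pos: [0.5998, 0.2524, 0.2263]
orientation: [180.0, 0.0, -23.8]
force: [-0.2, 0.0, 0.3]
opening: 0.0876
```

The lap's near face comes out at jig x ≈ −22 mm, so the jig origin is under the lap's middle and contact puts rail_mid at jig x = −0.090. Next, the rail from the wrist camera.

Run:
```python
from h import *
import pickle
np.set_printoptions(suppress=True,precision=4)
c=optics.camera_info("wrist");i=optics.snapshot("wrist")
pickle.dump(c,open("w2.pkl","wb"));cv2.imwrite("pics/w2.png",i[:,:,::-1])
o=telemetry.get_obs();print(o['tool_pos'],o['orientation'],o['qvel'].round(1),o['joint_pos'].round(1))
R=cv2.Rodrigues(c['rvec'])[0];print("cam",-R.T@c['tvec'])
a=np.radians(-16.6);X=np.array([np.cos(a),np.sin(a)]);Y=np.array([-np.sin(a),np.cos(a)]);m=np.array([.497,.3343])
P=[np.r_[m+X*x+Y*y,.036] for x,y in((-.068,.022),(-.068,-.022),(.11,-.022),(.11,.022))]
print(proj(c,P))
```

```text
[0.5999 0.2524 0.2264] [179.9845   0.0098 -23.8041] [ 0.  -0.1  0.1 -0.  -0.   0.6] [ 40.   18.3  -2.6  -0.  -69.1  26.2]
cam [0.6742 0.22   0.3854]
[[223.6647 316.6522]
 [257.468  313.0842]
 [237.3492 180.617 ]
 [198.7758 185.3182]]
```

View pics/w2.png

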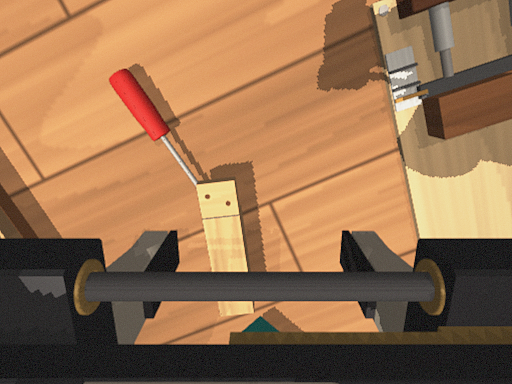

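The wrist view shows the rail's tongue corners at (197,184) and (236,180) and its near corners at about (220,316) and (253,312). The screwdriver tip lies near the tongue's left corner.

Run:
```python
from h import *
import pickle
np.set_printoptions(suppress=True,precision=4)
i=cv2.imread("pics/w2.png");cv2.imwrite("pics/w2z.png",cv2.resize(i[170:330,165:285],None,fx=3.7,fy=3.7,interpolation=cv2.INTER_CUBIC))
c=pickle.load(open("w2.pkl","rb"))
W=ray(c,[(197,184),(236,180),(253,312),(220,316)],.036)[:,:2];print(W)
d=W[0]+W[1]-W[2]-W[3];print(np.degrees(np.arctan2(d[1],d[0])),np.linalg.norm(d)/2,W.mean(0)); 
x=d/np.linalg.norm(d);print("railmid",W[:2].mean(0)-.110*x, W[2:].mean(0)+.068*x)
```

```text
[[0.6109 0.3251]
 [0.5974 0.2829]
 [0.4294 0.3372]
 [0.4409 0.3787]]
-17.71632851631581 0.17740602558728777 [0.5196 0.331 ]
railmid [0.4994 0.3375] [0.4999 0.3373]
```

View pics/w2z.png

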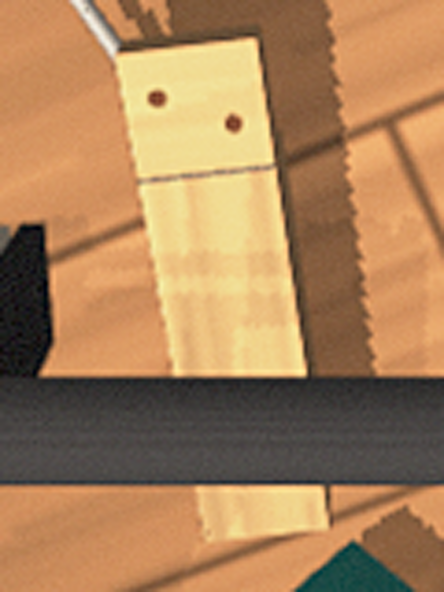

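Call:
servo_tool:
  rows:
    - [[0, 0, 0], [0, 0, -0.55], 0]
    - [[0, 0, 0], [0, 0, -0.55], 0]
    - [[-0.028, -0.0124, 0], [0, 0, 0], 0]
    - [[-0.028, -0.0124, 0], [0, 0, 0], 0]
    - [[-0.028, -0.0124, 0], [0, 0, 0], 0]
    - [[-0.028, -0.0125, 0], [0, 0, 0], 0]
    - [[0, 0, 0.03], [0, 0, 0], 0]
    - [[0, 0, 0.03], [0, 0, 0], 0]
    - [[0, 0, 0.03], [0, 0, 0], 0]
    - [[0, 0, 0.03], [0, 0, 0], 0]
    - [[0, 0, 0.02], [0, 0, 0], 0]
    - [[0, 0, 0], [0, 0, 0], 0]
    - [[0, 0, 0], [0, 0, 0], 0]

```text
clock: 4.53
tool_pos: [0.5072, 0.3324, 0.086]
orientation: [179.9, 0.0, -17.1]
force: [-0.8, 0.6, 0.6]
opening: 0.0877
```

Run:
```python
from h import *
i=optics.snapshot("wrist");cv2.imwrite("pics/w3.png",i[:,:,::-1])
o=telemetry.get_obs();print(o['tool_pos'],o['orientation'])
```

```text
[0.50799617 0.33321499 0.08743396] [-1.79986234e+02 -3.72795523e-02 -1.70811586e+01]
```

View pics/w3.png

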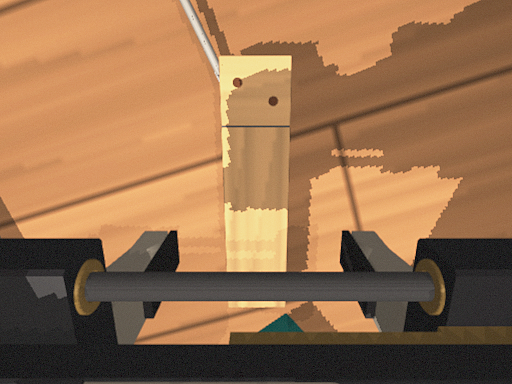

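The rail sits centred between the fingers, with edges at x ≈ 220 and 290, and square to them. I'll descend and grip.

Call:
servo_tool:
  rows:
    - [[0, 0, 0.025], [0, 0, 0], 0]
    - [[0, 0, 0.025], [0, 0, 0], 0]
    - [[0, 0, 0.02], [0, 0, 0], 0]
    - [[0, 0, 0.01], [0, 0, 0], 0]
    - [[0, 0, 0], [0, 0, 0], 0]
    - [[0, 0, 0], [0, 0, 0], 1]
    - [[0, 0, 0], [0, 0, 0], 1]
    - [[0, 0, 0], [0, 0, 0], 1]
    - [[0, 0, 0], [0, 0, 0], 1]
    - [[0, 0, 0], [0, 0, 0], 1]
    - [[0, 0, 0], [0, 0, 0], 1]
    - [[0, 0, 0], [0, 0, 0], 1]
    - [[0, 0, 0], [0, 0, 0], 1]
    - [[0, 0, 0], [0, 0, 0], 1]
    - [[0, 0, 0], [0, 0, 0], 1]

```text
clock: 5.83
tool_pos: [0.5076, 0.333, 0.0068]
orientation: [-180.0, -0.0, -17.0]
force: [-0.8, -0.3, 3.2]
opening: 0.0438
```

Gripped: the opening is 43.8 mm. Now I lift straight up.

Call:
servo_tool:
  rows:
    - [[0, 0, -0.005], [0, 0, 0], 1]
    - [[0, 0, -0.01], [0, 0, 0], 1]
    - [[0, 0, -0.02], [0, 0, 0], 1]
    - [[0, 0, -0.02], [0, 0, 0], 1]
    - [[0, 0, -0.02], [0, 0, 0], 1]
    - [[0, 0, -0.02], [0, 0, 0], 1]
    - [[0, 0, -0.015], [0, 0, 0], 1]
    - [[0, 0, 0], [0, 0, 0], 1]
    - [[0, 0, 0], [0, 0, 0], 1]

```text
clock: 6.58
tool_pos: [0.5076, 0.3332, 0.1179]
orientation: [-179.9, -0.0, -17.1]
force: [-0.3, 0.8, -1.8]
opening: 0.0439
```

Run:
```python
from h import *
import pickle
c=optics.camera_info("wrist");i=optics.snapshot("wrist");cv2.imwrite("pics/w4.png",i[:,:,::-1]);pickle.dump(c,open("w4.pkl","wb"))
o=telemetry.get_obs();print(o['tool_pos'],o['orientation'],o['force'],o['moment'],o['joint_pos'])
```

```text
[0.50713345 0.33267042 0.11669793] [-1.79980351e+02  1.40989376e-02 -1.70677381e+01] [-0.21465192  0.17692327 -2.26629387] [-0.05947441  0.14167156 -0.01275317] [ 5.16862688e+01  1.93785273e+01 -1.64709335e+01 -2.50006305e-02
 -5.41373369e+01  2.12606348e+01]
```

View pics/w4.png

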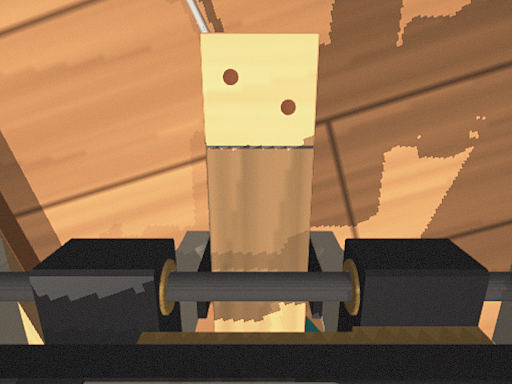

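The rail hangs level in the grip, with tongue corners at (200,34) and (319,34) and the pencil line at row 147. Next I get the rail's pose relative to the tool and the move to the jig.

Run:
```python
from h import *
import pickle
np.set_printoptions(suppress=True,precision=4)
c=pickle.load(open("w4.pkl","rb"))
T=np.array([.5072,.3328]);zt=.1169+.0292
W=ray(c,[(200.5,33.5),(318.5,33.5),(313,147),(206,147)],zt)[:,:2]
a=np.radians(-17.07);X=np.array([np.cos(a),np.sin(a)]);Y=np.array([-np.sin(a),np.cos(a)])
print(np.c_[(W-T)@X,(W-T)@Y]*1000)
O=np.array([.5621,-.045]);b=np.radians(-5.15);JX=np.array([np.cos(b),np.sin(b)]);JY=np.array([-np.sin(b),np.cos(b)])
print("O from jig; grip at railmid+g")
for jx in(-.10,-.09,-.07):print(jx,O+JX*jx)
```

```text
[[101.6913  22.6465]
 [101.6904 -20.9075]
 [ 59.6426 -20.9824]
 [ 59.5841  22.6389]]
O from jig; grip at railmid+g
-0.1 [ 0.4625 -0.036 ]
-0.09 [ 0.4725 -0.0369]
-0.07 [ 0.4924 -0.0387]
```

Call:
servo_tool:
  rows:
    - [[0.0034, 0.0164, 0], [0, 0, 0], 1]
    - [[0.006, 0.03, 0], [0, 0, 0], 1]
    - [[0.007, 0.035, 0], [0, 0, 0], 1]
    - [[0.007, 0.035, 0], [0, 0, 0], 1]
    - [[0.007, 0.035, 0], [0, 0, 0], 1]
    - [[0.007, 0.035, 0], [0, 0, 0], 1]
    - [[0.007, 0.035, 0], [0, 0, 0], 1]
    - [[0.007, 0.035, 0], [0, 0, 0], 1]
    - [[0.007, 0.035, 0], [0, 0, 0], 1]
    - [[0.007, 0.035, 0], [0, 0, 0], 1]
    - [[0.0064, 0.0276, 0], [0, 0, 0], 1]
    - [[0.002, 0.01, 0], [0, 0, 0], 1]
    - [[0, 0, 0], [0, 0, -0.5], 1]
    - [[0, 0, 0], [0, 0, -0.5], 1]
    - [[0, 0, 0], [0, 0, -0.5], 1]
    - [[0, 0, 0], [0, 0, -0.48], 1]
    - [[0, 0, 0], [0, 0, 0], 1]
    - [[0, 0, 0], [0, 0, 0], 1]

```text
clock: 8.13
tool_pos: [0.4705, -0.037, 0.1159]
orientation: [180.0, 0.1, -5.3]
force: [-0.0, -0.5, -0.4]
opening: 0.0441
```

Run:
```python
from h import *
import pickle
for n in("wrist","top"):
    c=optics.camera_info(n);i=optics.snapshot(n);cv2.imwrite(f"pics/{n}5.png",i[:,:,::-1]);pickle.dump(c,open(n+"5.pkl","wb"))
o=telemetry.get_obs();print(o['tool_pos'],o['orientation'],o['force'],o['moment'],o['joint_pos'])
i=cv2.imread("pics/top5.png");cv2.imwrite("pics/t5z.png",cv2.resize(i[110:310,180:340],None,fx=3,fy=3,interpolation=cv2.INTER_CUBIC))
```

```text
[ 0.4708344  -0.03684493  0.11616751] [ 1.79983980e+02  4.76429412e-02 -5.26004167e+00] [-0.97212469  0.50252018 -0.8485642 ] [-0.05914774  0.15352745  0.03940992] [ 1.94820928e+01  7.57219462e+00 -3.29023420e+01 -7.08198839e-03
 -4.95754377e+01  6.52624669e+01]
```

View pics/wrist5.png

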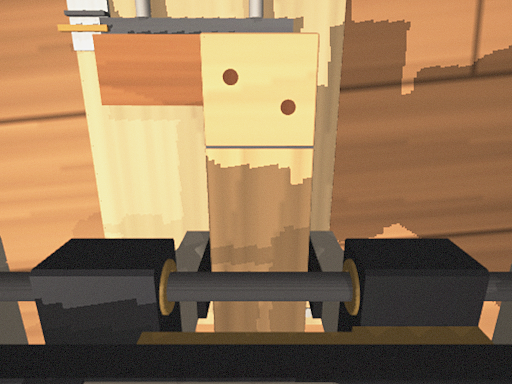

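View pics/t5z.png

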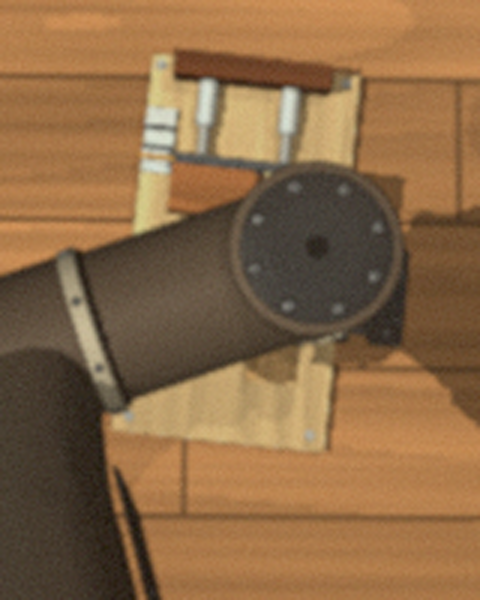

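The rail looks square to the stile, with the stile's near top edge at row 104 and its left corners at (103,104) and (97,35). I'll check those against the jig estimate.

Run:
```python
from h import *
import pickle
np.set_printoptions(suppress=True,precision=4)
i=cv2.imread("pics/wrist5.png");cv2.imwrite("pics/w5z.png",cv2.resize(i[0:250,50:350],None,fx=2.4,fy=2.4,interpolation=cv2.INTER_CUBIC))
c=pickle.load(open("wrist5.pkl","rb"))
a=np.radians(-5.15);X=np.array([np.cos(a),np.sin(a)]);Y=np.array([-np.sin(a),np.cos(a)]);O=np.array([.5621,-.045])
def J(P): P=P[:,:2]-O; return np.c_[P@X,P@Y]*1000
print(J(ray(c,[(103,104.5),(200,104.5),(97,35)],.048)))
print(J(ray(c,[(200.5,33.5),(318.5,33.5),(313,147),(206,147)],.1162+.0292)))
```

```text
[[-19.3471 106.3893]
 [-19.4503  40.3528]
 [ 23.7045 103.9674]]
[[  9.4489  21.3129]
 [  9.3666 -21.7503]
 [-32.2358 -21.7412]
 [-32.1784  21.4111]]
```

View pics/w5z.png

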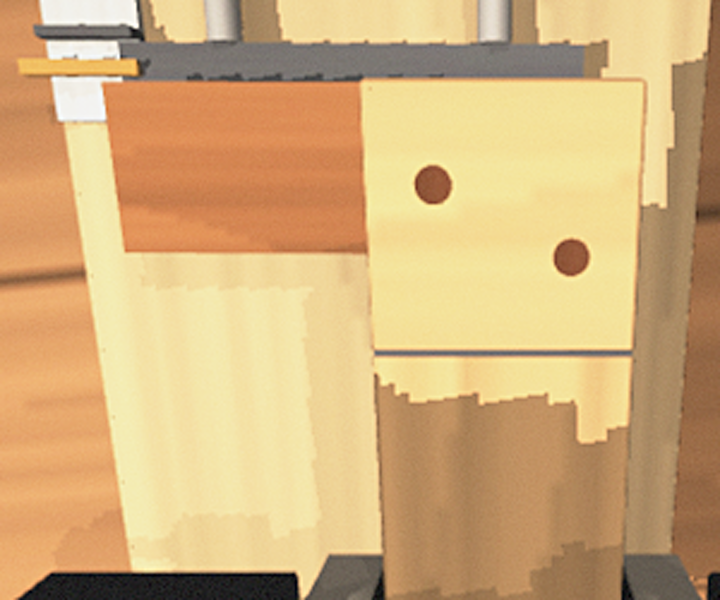

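Call:
servo_tool:
  rows:
    - [[0, -0.001, 0.01], [0, 0, 0], 1]
    - [[0, 0, 0.018], [0, 0, 0], 1]
    - [[0, 0, 0.018], [0, 0, 0], 1]
    - [[0, 0, 0.01], [0, 0, 0], 1]
    - [[0, 0, 0.005], [0, 0, 0], 1]
    - [[0, 0, 0], [0, 0, 0], 1]
    - [[0, 0, 0], [0, 0, 0], 1]

```text
clock: 8.82
tool_pos: [0.4715, -0.0357, 0.0557]
orientation: [180.0, 0.0, -5.2]
force: [0.5, 0.3, -1.2]
opening: 0.0437
```

Run:
```python
from h import *
import pickle
np.set_printoptions(suppress=True,precision=4)
c=optics.camera_info("wrist");i=optics.snapshot("wrist")[:,:,::-1].copy();cv2.imwrite("pics/w6.png",i);pickle.dump(c,open("w6.pkl","wb"))
o=telemetry.get_obs();print(o['tool_pos'],o['orientation'],o['force'])
cv2.imwrite("pics/w6z.png",cv2.resize(i[0:250,50:350],None,fx=2.4,fy=2.4,interpolation=cv2.INTER_CUBIC))
```

```text
[ 0.4718 -0.0357  0.0561] [-179.9941   -0.0397   -5.1751] [ 0.5421  0.1845 -2.0851]
```

View pics/w6z.png

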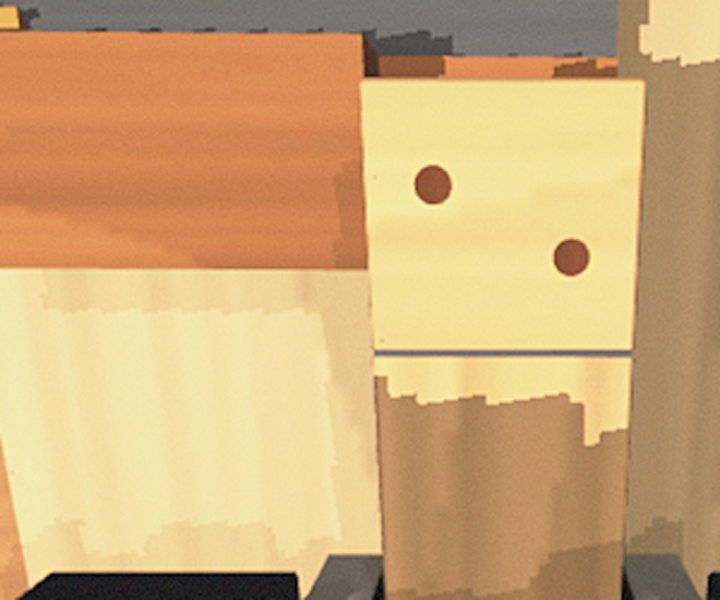

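The far corner of the step shows at zoom (364,34) and the lap's free end at zoom x ≈ 619.

Run:
```python
from h import *
import pickle
np.set_printoptions(suppress=True,precision=2)
c=pickle.load(open("w6.pkl","rb"))
a=np.radians(-5.15);X=np.array([np.cos(a),np.sin(a)]);Y=np.array([-np.sin(a),np.cos(a)]);O=np.array([.5621,-.045])
def J(z,P): P=ray(c,(np.array(P,float)+.5)/2.4-.5+[50,0],z)[:,:2]-O; return np.c_[P@X,P@Y]*1000
print("step far corner",J(.048,[(364,33),(10,32)]))
print("near edge",J(.048,[(368,269),(0,269)]))
print("lap end far",J(.0275,[(619,58),(619,76)]))
print("tongue",J(.0561+.0292,[(361,80),(644,80),(632,352),(375,352)]))
```

```text
step far corner [[24.41 28.15]
 [24.62 96.44]]
near edge [[-19.85  29.66]
 [-19.85 106.93]]
lap end far [[ 23.71 -23.93]
 [ 20.15 -24.09]]
tongue [[ 10.35  22.89]
 [ 10.33 -20.14]
 [-31.18 -20.36]
 [-31.19  22.8 ]]
```

The lap's centre is 0.8 mm to +y of the tongue's, the shoulder gap is about 11 mm and yaw agrees. I'll correct y and lower.

Call:
servo_tool:
  rows:
    - [[0, -0.0008, 0.005], [0, 0, 0], 1]
    - [[0, 0, 0.01], [0, 0, 0], 1]
    - [[0, 0, 0.01], [0, 0, 0], 1]
    - [[0, 0, 0.006], [0, 0, 0], 1]
    - [[0, 0, 0.003], [0, 0, 0], 1]
    - [[0, 0, 0.001], [0, 0, 0], 1]
    - [[0, 0, 0.001], [0, 0, 0], 1]
    - [[0, 0, 0], [0, 0, 0], 1]
    - [[0, 0, 0], [0, 0, 0], 1]

```text
clock: 9.62
tool_pos: [0.4717, -0.0349, 0.0199]
orientation: [-180.0, -0.0, -5.2]
force: [-0.5, 0.2, -1.0]
opening: 0.0443
```

Call:
servo_tool:
  rows:
    - [[0, 0, 0.0007], [0, 0, 0], 1]
    - [[0, 0, 0.0007], [0, 0, 0], 1]
    - [[0, 0, 0], [0, 0, 0], 1]
    - [[0, 0, 0], [0, 0, 0], 1]
    - [[0, 0, 0], [0, 0, 0], 1]

```text
clock: 10.03
tool_pos: [0.4717, -0.0349, 0.0188]
orientation: [-180.0, -0.0, -5.2]
force: [-2.3, -0.5, 5.0]
opening: 0.044
```

Run:
```python
from h import *
F=[];
i=optics.snapshot("wrist")[:,:,::-1].copy();cv2.imwrite("pics/w7.png",i)
o=telemetry.get_obs();print(o['tool_pos'],o['orientation'],o['force'],o['moment'])
cv2.imwrite("pics/w7z.png",cv2.resize(i[0:250,50:350],None,fx=2.4,fy=2.4,interpolation=cv2.INTER_CUBIC))
```

```text
[ 0.47168533 -0.03488913  0.01879552] [-1.79985233e+02 -4.47797819e-02 -5.16259117e+00] [-1.43732274  0.74667282  5.98072273] [ 0.21938663  0.91135582 -0.04688899]
```

View pics/w7z.png

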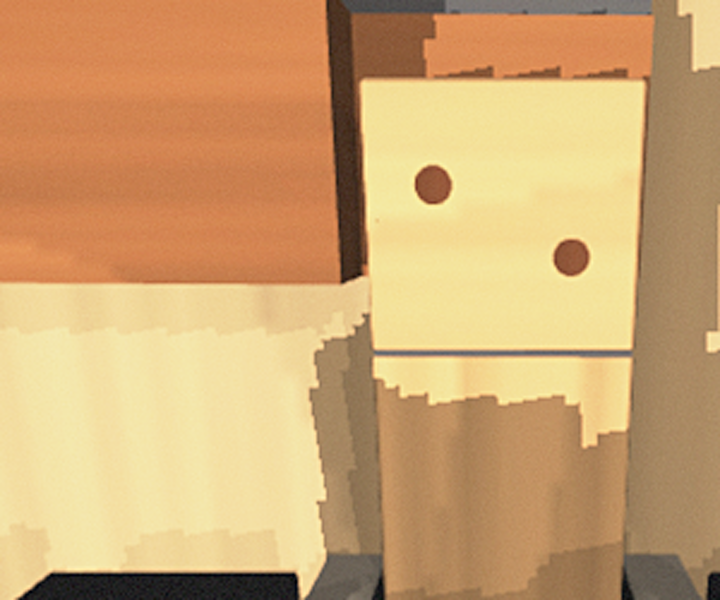

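The rail rests on the board, with about 7 N down and the tongue over the lap. The moment suggests it bears at its rear end, so I'll try a tiny nose-down trim.

Call:
servo_tool:
  rows:
    - [[0, 0, 0], [0, -0.03, 0], 1]
    - [[0, 0, 0], [0, -0.02, 0], 1]
    - [[0, 0, 0], [0, 0, 0], 1]
    - [[0, 0, 0], [0, 0, 0], 1]

```text
clock: 10.42
tool_pos: [0.4716, -0.0349, 0.0188]
orientation: [-180.0, 0.3, -5.2]
force: [-2.8, 0.9, 7.0]
opening: 0.0436
```

Run:
```python
from h import *
import pickle
np.set_printoptions(suppress=True,precision=2)
c=optics.camera_info("wrist");i=optics.snapshot("wrist")[:,:,::-1].copy();cv2.imwrite("pics/w8.png",i)
o=telemetry.get_obs();print(o['tool_pos']*1000,o['orientation'],o['force'],o['moment'])
a=np.radians(-5.15);X=np.array([np.cos(a),np.sin(a)]);Y=np.array([-np.sin(a),np.cos(a)]);O=np.array([.5621,-.045])
def J(z,P): P=ray(c,(np.array(P,float)+.5)/2.4-.5+[50,0],z)[:,:2]-O; return np.c_[P@X,P@Y]*1000
print("step",J(.048,[(328,0),(341,282),(0,282)]))
print("lap end far",J(.0275,[(653,15),(650,76)]))
print("tongue",J(.048,[(361,80),(644,80),(632,352),(375,352)]))
```

```text
[471.63 -34.91  18.83] [-179.98    0.26   -5.16] [-3.19  0.05  7.39] [0.16 0.91 0.  ]
step [[ 21.3   28.07]
 [-19.5   28.69]
 [-19.52  84.63]]
lap end far [[ 23.82 -23.59]
 [ 14.29 -23.62]]
tongue [[ 10.55  23.77]
 [ 10.55 -19.25]
 [-30.98 -19.52]
 [-31.01  23.69]]
```

The trim made no difference to the moment, so I'll undo it. In the wrist view, the tongue's centre (+2.2 mm) matches the lap's (+2.4 mm) and the shoulder gap is 11.5 mm. Now I press forward part of the way.

Call:
servo_tool:
  rows:
    - [[0, 0, -0.0003], [0, 0.05, 0], 1]
    - [[0.002, 0, 0], [0, 0, 0], 1]
    - [[0.004, 0, 0], [0, 0, 0], 1]
    - [[0.003, 0, 0], [0, 0, 0], 1]
    - [[0.003, 0, 0], [0, 0, 0], 1]
    - [[0.003, 0, 0], [0, 0, 0], 1]
    - [[0.003, 0, 0], [0, 0, 0], 1]
    - [[0.003, 0, 0], [0, 0, 0], 1]
    - [[0.002, 0, 0], [0, 0, 0], 1]
    - [[0.001, 0, 0], [0, 0, 0], 1]
    - [[0, 0, 0], [0, 0, 0], 1]
    - [[0, 0, 0], [0, 0, 0], 1]
    - [[0, 0, 0], [0, 0, 0], 1]

```text
clock: 11.55
tool_pos: [0.4921, -0.0378, 0.0187]
orientation: [179.9, 0.3, -5.2]
force: [-14.1, 2.7, 18.1]
opening: 0.0435
```

```bash
cat > chk.py <<'E'
from h import *
import sys
np.set_printoptions(suppress=True,precision=2)
n=sys.argv[1]
c=optics.camera_info("wrist");i=optics.snapshot("wrist")[:,:,::-1].copy();cv2.imwrite(f"pics/w{n}.png",i)
s=optics.snapshot("scene")[:,:,::-1];t=optics.snapshot("top")[:,:,::-1]
for nm,im in(("s",s),("t",t)): cv2.imwrite(f"pics/{nm}{n}.png",im)
cv2.imwrite(f"pics/z{n}.png",np.hstack([cv2.resize(s[170:280,180:330],None,fx=2.6,fy=3.4,interpolation=2)[:370],cv2.resize(t[120:215,205:305],None,fx=3.9,fy=3.9,interpolation=2)[:370,:390]]))
cv2.imwrite(f"pics/w{n}z.png",cv2.resize(i[0:250,50:350],None,fx=2.4,fy=2.4,interpolation=2))
o=telemetry.get_obs();print(o['clock'],o['tool_pos']*1000,o['orientation'],o['force'],o['moment'],o['opening'])
E
python3 chk.py 9
```

```text
11.7 [492.06 -37.8   18.73] [179.92   0.29  -5.21] [-14.09   3.39  18.85] [1.27 4.96 0.03] 0.04377323395413177
```

View pics/w9z.png

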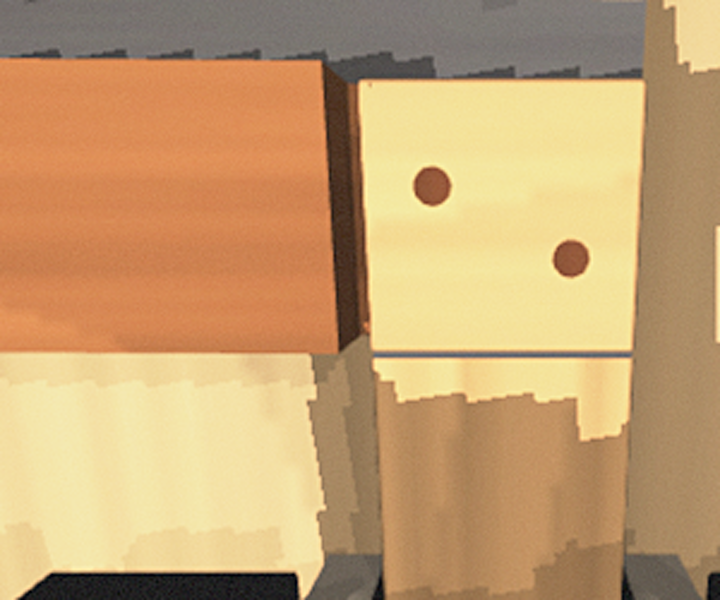

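View pics/z9.png

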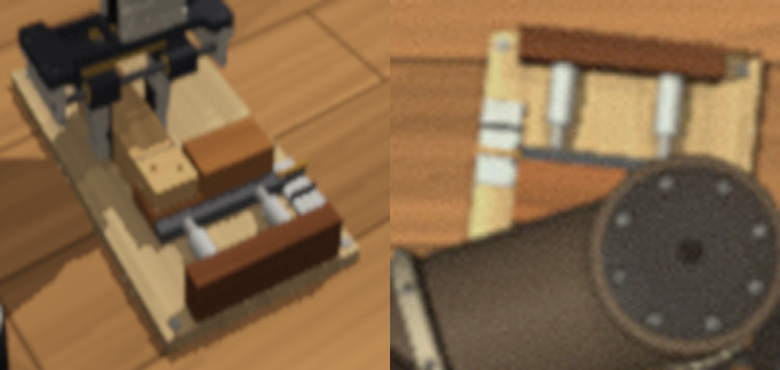

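The shoulder is now against the stile, carriage pushed back about 9 mm, and the pointer is just below the window in the top view. Down-force has grown to 18 N, so I'll ease up about 1 mm, trim pitch and push on by about 11 mm.

Call:
servo_tool:
  rows:
    - [[0, 0, -0.0005], [0, 0.02, 0], 1]
    - [[0.001, 0, -0.0005], [0, 0.02, 0], 1]
    - [[0.0015, 0, 0], [0, 0, 0], 1]
    - [[0.0015, 0, 0], [0, 0, 0], 1]
    - [[0.0015, 0, 0], [0, 0, 0], 1]
    - [[0.0015, 0, 0], [0, 0, 0], 1]
    - [[0.001, 0, 0], [0, 0, 0], 1]
    - [[0.001, 0, 0], [0, 0, 0], 1]
    - [[0, 0, 0], [0, 0, 0], 1]
    - [[0, 0, 0], [0, 0, 0], 1]
    - [[0, 0, 0], [0, 0, 0], 1]

```text
clock: 12.62
tool_pos: [0.4997, -0.0386, 0.0187]
orientation: [179.9, 0.2, -5.2]
force: [-13.4, 4.7, 11.3]
opening: 0.044
```

```bash
python3 chk.py 10
```

```text
12.7667 [499.69 -38.54  18.76] [179.91   0.19  -5.24] [-15.23   5.86  11.4 ] [2.03 5.2  0.11] 0.04368630069042309
```

View pics/w10z.png

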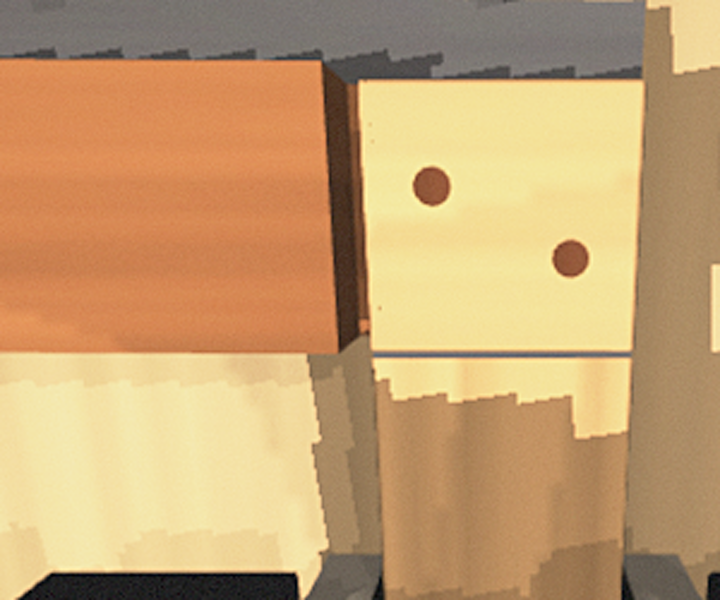

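View pics/z10.png

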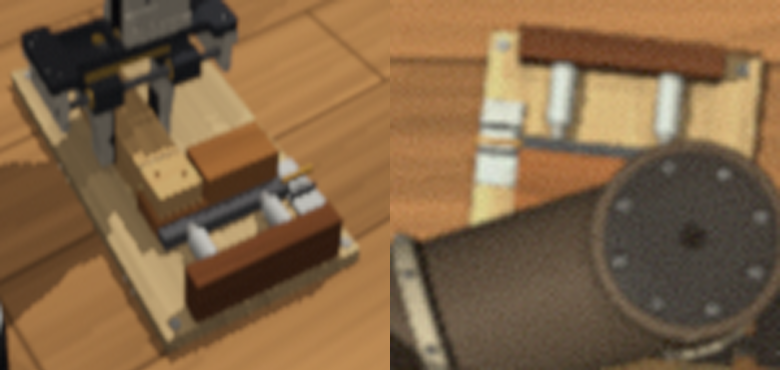

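The pointer is now between the bars at about 16.7 mm by tool travel. The tool has drifted about 1 mm to −y of the jig axis. I'll take off some down-force, correct sideways and push about 3 mm more.

Call:
servo_tool:
  rows:
    - [[0.0005, 0, -0.0005], [0, 0.02, 0], 1]
    - [[0.001, -0.0008, 0], [0, 0, 0], 1]
    - [[0.001, -0.0008, 0], [0, 0, 0], 1]
    - [[0.001, 0, 0], [0, 0, 0], 1]
    - [[0, 0, 0], [0, 0, 0], 1]
    - [[0, 0, 0], [0, 0, 0], 1]
    - [[0, 0, 0], [0, 0, 0], 1]
    - [[0, 0, 0], [0, 0, 0], 1]

```text
clock: 13.43
tool_pos: [0.501, -0.0385, 0.0188]
orientation: [179.8, 0.3, -5.3]
force: [-18.3, 0.7, 14.2]
opening: 0.0443
```

```bash
python3 chk.py 11
```

```text
13.5833 [500.98 -38.46  18.76] [179.81   0.3   -5.31] [-18.14   0.75  14.12] [ 0.35  6.58 -0.05] 0.043484592136398346
```

View pics/w11z.png

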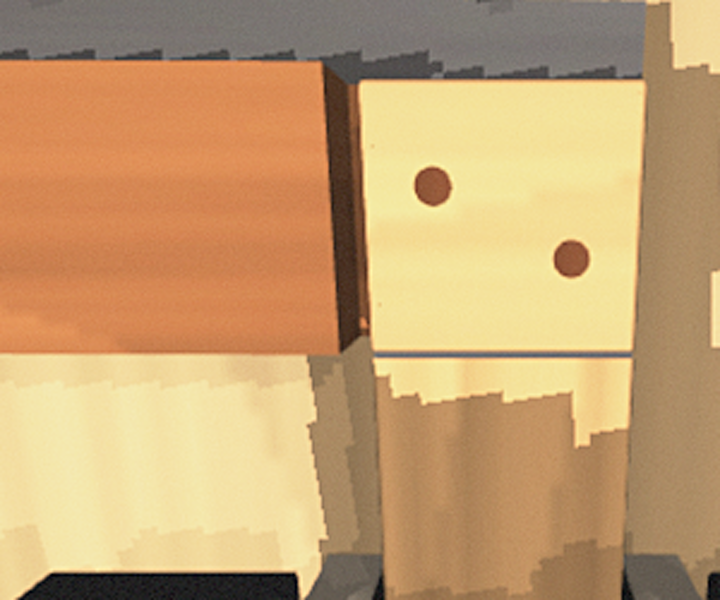

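View pics/z11.png

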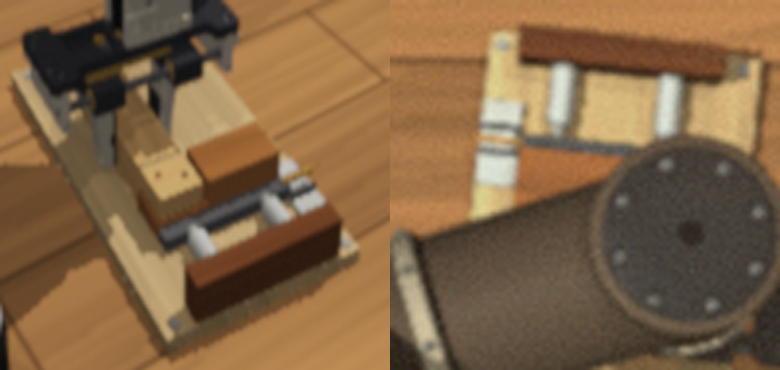

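Call:
servo_tool:
  rows:
    - [[0, -0.0005, -0.0005], [0, 0.02, 0], 1]
    - [[0.001, -0.0005, -0.0003], [0, 0, 0], 1]
    - [[0.001, 0, 0], [0, 0, 0], 1]
    - [[0, 0, 0], [0, 0, 0], 1]
    - [[0, 0, 0], [0, 0, 0], 1]
    - [[0, 0, 0], [0, 0, 0], 1]
    - [[0, 0, 0], [0, 0, 0], 1]
    - [[0, 0, 0], [0, 0, 0], 1]
    - [[0, 0, 0], [0, 0, 0], 1]

```text
clock: 14.33
tool_pos: [0.5038, -0.0379, 0.0188]
orientation: [179.8, 0.1, -5.3]
force: [-10.7, -3.5, 0.1]
opening: 0.0436
```

```bash
python3 chk.py 12
```

```text
14.4833 [503.85 -37.89  18.84] [179.81   0.13  -5.34] [-10.34  -4.11   0.82] [-1.41  4.08 -0.35] 0.04381044263638063
```

View pics/w12z.png

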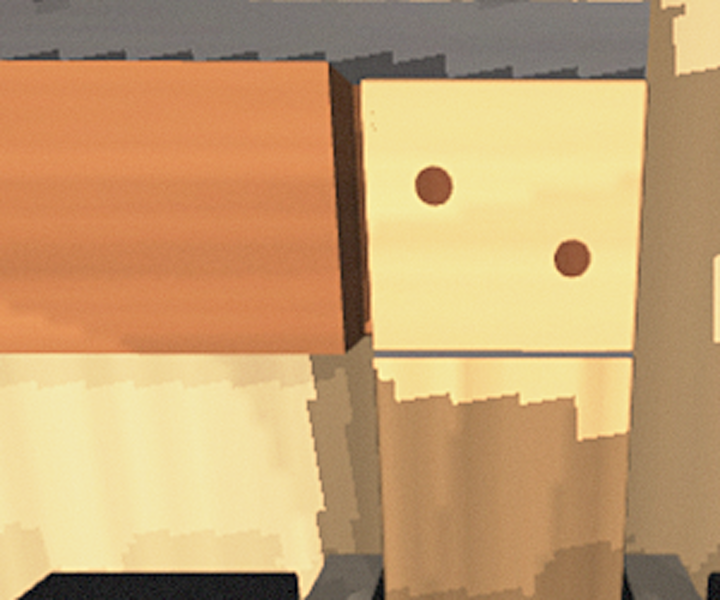

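View pics/z12.png

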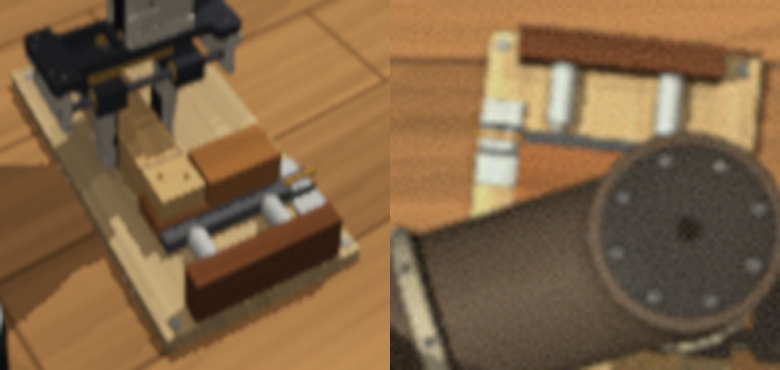

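The travel now measures 20.8 mm from tool motion and ≈20.7 mm from force (−10.3 N), and the tongue is centred on the lap to 0.1 mm. I'll add a slight down-bias to keep the rail flat, then hold and check that it stays steady.

Call:
servo_tool:
  rows:
    - [[0, 0, 0.0003], [0, 0, 0], 1]
    - [[0, 0, 0], [0, 0, 0], 1]
    - [[0, 0, 0], [0, 0, 0], 1]
    - [[0, 0, 0], [0, 0, 0], 1]
    - [[0, 0, 0], [0, 0, 0], 1]
    - [[0, 0, 0], [0, 0, 0], 1]
    - [[0, 0, 0], [0, 0, 0], 1]
    - [[0, 0, 0], [0, 0, 0], 1]
    - [[0, 0, 0], [0, 0, 0], 1]
    - [[0, 0, 0], [0, 0, 0], 1]
    - [[0, 0, 0], [0, 0, 0], 1]
    - [[0, 0, 0], [0, 0, 0], 1]

```text
clock: 15.48
tool_pos: [0.5039, -0.0379, 0.0188]
orientation: [179.8, 0.1, -5.3]
force: [-11.8, -2.8, 3.2]
opening: 0.0438
```

```bash
python3 chk.py 13
python3 - <<'E'
import cv2,numpy as np
i=cv2.imread("pics/t13.png");cv2.imwrite("pics/g13.png",cv2.resize(i[135:180,215:270],None,fx=10,fy=10,interpolation=2))
E
```

```text
15.6333 [503.88 -37.84  18.81] [179.81   0.12  -5.33] [-12.07  -3.72   3.85] [-1.28  4.52 -0.39] 0.043698582484503305
```

View pics/g13.png

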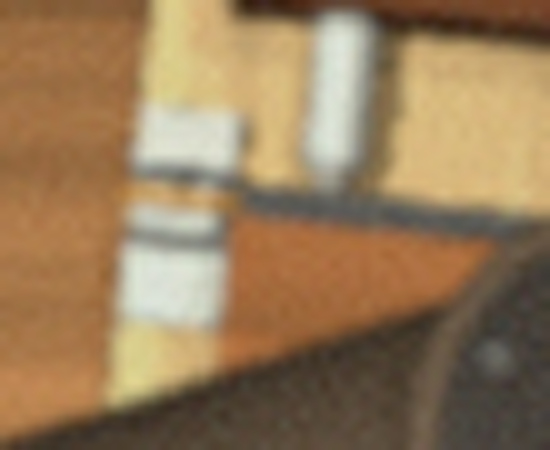

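View pics/s13.png

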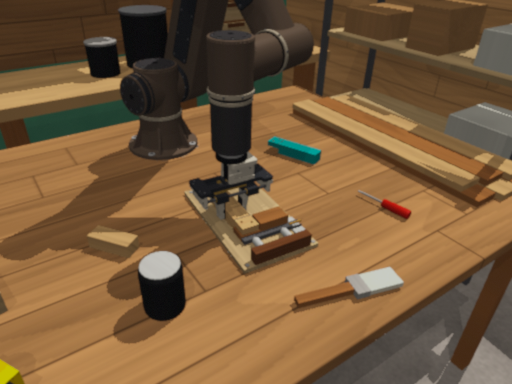

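The pointer (row ≈192 in the enlargement) lies between the bars (rows ≈173 and 236), a bit towards the upper one. The pose is steady: over 1.1 s it moved less than 0.1 mm. The screwdriver, tin, offcut and turquoise piece are where they were, so I'm handing in.

```bash
python3 -c "
from plant import ctrl,telemetry
print(telemetry.get_obs()['clock'],ctrl.close_job())"
```

```text
the job is handed in; nothing more can be done
15.6333 None
```

The rail is lying flat on the jig board with its tongue over the lap. Its shoulder holds the carriage back with the pointer between the two bars, and the gripper is still closed on it. I handed the job in at 15.6 s.

**Last checks:**
- **Carriage travel:** about 20.8 mm by tool travel and about 20–21 mm from the 10.3 N push, read just before I added a little down-force. The top view puts the pointer slightly nearer the upper bar, at roughly 22–23 mm. The three disagree by up to about 3 mm, but all are well inside 12–28 mm.
- **Alignment:** the tongue is centred on the lap to about 0.1 mm by tool position, and yaw is within about 0.2° of the jig's.
- **Steadiness:** the pose moved less than 0.1 mm over the last 1.1 s, with a push of about 12 N including friction and about 4 N down. A sideways force of about 4–5 N remained. The highest force readings I saw were about 18 N in x and 19 N down, both partway through pressing.
- **Other objects:** the offcut, tin, screwdriver and turquoise look-alike appear unmoved in the final scene picture; I did not measure them.

A slight pitch trim I tried when laying the rail down made no difference to the moment, so I reversed it.

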